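Seat the model light in its sprung post holder

ROBOT

A 6-joint arm with a two-finger parallel gripper is mounted at the origin on the work surface. World frame = base frame: x ahead of the robot, y to its left, z up, the work surface at z = 0. Lengths are in mm, angles in rad, forces in N, time in s.
With the tool pointing down it reaches from about 350 to 875 mm from the base axis. Payload 4.2 kg.
Tool frame: the origin (TCP) lies at the centre of the arm's flange, where the gripper is bolted on; the fingertips stand 173 mm ahead of it and the grasp point (between the pads) lies 155 mm ahead of it; z points along the fingers, y is the direction in which the jaws open and shut (so a half turn about z gives the same grasp; the last joint's range is limited). The gripper opens to 85 mm and grips with 20 to 120 N. Pads are 22 mm wide; open, the fingers measure 114 mm over their backs; the gripper's body (76 mm by 85 mm) begins 54 mm behind the grasp point. The pads swing forward as they close: fully open they stand 13 mm farther back than shut.
Start: joints at [-1.045, 0.385, 0.008, 0, -1.194, -0.259], TCP at [164.796, -602.862, 404.712] pointing down, gripper open.
Joint ranges: [-3.14, 3.14], [-1.21, 2.06], [-1.07, 1.41], [-3.16, 2.05], [-2.99, -0.16], [-3.1, 3.1]. Speed limits (rad/s): [2.79, 2.79, 3.14, 3.14, 3.14, 3.14].

INTERFACE

Orientations are given as a rotation vector (axis times angle).
In Python, from rig import read_state, camera, sign_off, recognise, pinpoint gives the robot as it stands. The module is installed in compiled form; this text tells all that it offers.
- The arm moves only by the tool apply_moves, never from a script. Its argument "moves" is a list of rows, each a list of 7 numbers: the shift along the tool's x, y, z in m, then the turn, a rotation vector about the tool's x, y, z in rad, then the closure in counts, from 0 (fully open) to 255 (shut). In form: [[x, y, z, wx, wy, wz, grip], ...]. A call has 1 to 20 rows; each row shifts and turns the commanded pose from where the row before left it, along the tool's axes as they then stand; what a row does not reach is not made up. A row lasts 1/10 s, in which the tool goes at most 50 mm and 8.59 degrees, less where a joint would pass 70% of its speed; a pose out of reach is approached as far as the arm can. A call is refused whole if a number of a shift passes 0.05 or a number of a turn 0.15, either way. A call with a gripper value outside its range is refused whole. The fingers move at their own pace and stop on an object; "squeeze" is the grip in N (left out, the last holds). Time passes only in rows, so rows that do not move let the fingers close. It gives the time, the measured TCP pose, the force and the opening at its end, in the units of the state.
- read_state(): the state, without advancing time (a new reading comes with each control period).
- camera(name): name is "scene" or "side" or "wrist"; returns a dict with "image" (420x560x3 uint8, red, green, blue), "depth" (420x560 float32, mm along the optical axis (not along the pixel's ray), 0 where there is no reading), "K" (3x3 intrinsics, pixels), "k1" (the pictures are not rectified: a ray, as slopes to the right and down, at radius r is drawn at 1 + k1 r^2 times it, then the intrinsics apply), "rvec" (rotation vector, rad) and "tvec" (3), from world to camera coordinates, as OpenCV has them. Camera axes: x right, y down, z forward; pixel columns grow to the right and rows downward; lengths in mm; the calibration is good to about 2 mm. A picture is of the moment at which its call begins.
- sign_off(): hands the job in, once; it reports no verdict.
Trained networks look in a picture, given as the dict that the camera call returned (one of the last four; its "shot" number tells which), for a name from the list of things; names that differ only in an ending like _2 or _b are one class to them, and where a whole thing is asked for, a point or a joint stands for the part that bears it (a point fixed in the world has none). Each returns a list of dicts, best first, with "conf" (0 to 1); they miss things now and then, are a little off and sometimes report something else, mostly with a low value. They report only what shows in the picture. A call takes as long as a camera call. They do not tell look-alikes from the thing itself.
- recognise(picture, target): "point" ([x, y, z] in mm, in the coordinates of the camera as it stood for that picture, good to about 4 mm: the middle of the surface that is visible of it).
- pinpoint(picture, target): "point" ([x, y, z] in mm, in the coordinates of the camera as it stood for that picture, good to about 4 mm: a listed point, or the origin of a listed thing).
The state is a dict: "clock": time; "qpos": joint angles; "qvel": joint speeds; "joint_efforts": joint torques, N m; "tcp_pos": TCP position; "orientation": TCP orientation; "force": force on the tool from outside, world axes, zero at the start; "moment": the same for the moment, N m; "opening": finger opening in mm.
Only numpy, scipy, OpenCV 4.12 (cv2) and the standard library are available. Lean on these libraries where they do the work, as an engineer would, in place of code of your own. Each camera call takes 0.05 s, during which the arm holds its last target.

TASK

The small lantern light for the architectural model stands parked in the wooden block. Lift it out and slide its rod down into the bolted post holder: push past the side spring plunger, which rides over and grips the rod, and on until the foot is fully home on the hidden seat inside, whose height you cannot see and must feel. Push gently, never forcing the rod once it stands on the seat, then let go and leave the other things on the table alone.

Things in the scene. Friction and masses are not known exactly. Their poses are not given: they have to be found in the camera images.
- mast: The model light: upright polished steel rod, 14 mm thick, 130 mm long up to a square white lantern head (rubbery) 36 x 36 mm across, 40 mm tall, with thin 37 mm aluminium plates. Origin at the centre of the rod's foot, z up along the rod; the head's sides are square to x and y. Any yaw will do in the holder. About 0.18 kg
- mast_foot (a point): centre of the flat end of the rod's foot (same point as the light's origin). Over the lowest 8 mm the foot tapers from 14 to 8 mm in diameter
- mast_head (a point): centre of the square head, 150 mm above the foot; the head reaches from 130 to 170 mm above the foot. Grip it here, across two of its flat sides, from above
- block: Fixed parking block of pale wood, 60 x 120 x 55 mm (x, y, z); origin under its centre. The light stands upright in the hole 34 mm to the block's -y side, 15.5 mm wide and 35 mm deep (floor 20 mm above the table). The pin stands in the other hole, 34 mm to +y, reaching 89 mm above the table
- holder: Post holder bolted down: aluminium tower 44 x 44 mm, 100 mm tall, on a dark base plate 100 x 84 x 8 mm; origin under the tower's centre, z up. An upright bore 16 mm wide runs down its centre. Hidden in it is a flat fixed seat (top: seat_face), 10 to 58 mm above the table, different each time and not measured: the foot goes 42 to 90 mm below the mouth
- plunger_axis (a point): point on the bore's axis at the height of the side spring plunger, 80 mm above the table. The plunger points into the bore from the holder's +x side; its knob reaches 48 mm from the axis. The rod needs a push of 6 to 14 N to ride over it and about 3 to 6 N to slide on; then it is gripped and does not sink by its own weight. Do not stop there
- holder_mouth (a point): centre of the bore's mouth, at the top of the tower (100 mm above the table). On reaching the seat, the resistance rises sharply: about 15 N of push in all is plenty; more than 30 N pressed on the seat is too much
- plunger (a joint): outward travel of the spring plunger in m: 0 when nothing is in the bore, about 0.002 to 0.0035 once the full rod pushes it aside
- model: Bystander: card massing model on a 170 x 260 mm base, up to 88 mm tall, in front beyond the work; origin under its centre
- glue: Bystander: small upright glue bottle, 32 mm wide, 75 mm tall; origin under its centre
- tape: Bystander: paper tape roll lying flat, 72 mm wide, 18 mm tall; origin under its centre
- mouse: Bystander: black computer mouse, 62 mm wide, 34 mm tall; origin under its centre
- pot: Bystander: clear square pencil pot, 75 mm wide, pencils up to 150 mm; origin under its centre
- notebook: Bystander: brown notebook, 150 x 210 x 12 mm; origin under its centre
- cup: Bystander: paper cup, 80 mm wide, 100 mm tall; origin under its centre
- pin: Bystander: short steel pin 12 mm thick with an 18 mm ball end, standing in the parking block's other hole; origin at its foot
Things that resemble listed ones, but are neither listed nor needed, are in the scene too. Of the things like the block, leave any that is green; of the rest the larger one is meant.

How it is judged (in metres and radians):
On the way, in this order (a step that is already met when the one before it is completed fails the run):
1. the light is lifted clear of the parking block (z of mast_foot in the frame of block above 0.065 m), for 0.1 s.
2. the rod's foot is in the holder's bore, at the plunger (horizontal distance between mast_foot and holder_mouth below 0.004 m and angle between mast's own z axis and vertical below 0.12 rad and z of mast_foot in the frame of holder below 0.078 m).
3. the foot is home on the seat (horizontal distance between mast_foot and holder_mouth below 0.004 m and angle between mast's own z axis and vertical below 0.12 rad and z of mast_foot in the frame of seat_face below 0.002 m and value of joint plunger above 0.001 m), for 0.1 s.
At the end, for the whole second after the job is handed in: The light stands upright (within 0.12 rad) in the holder's bore, its foot within 2 mm of the seat inside, the spring plunger pushed aside and gripping the rod (more than 1 mm), at rest and released (all of step 3 and linear speed of mast below 0.01 m/s and contact force between the fingers and mast below 0.1 N); the robot touches nothing.
It fails at once if the rod is forced: more than 30 N between the light and the seat in the holder (contact force between mast and seat above 30 N).
It fails at once if a bystander is moved more than 30 mm (distance of any of model, glue, tape, mouse, pot, notebook, cup, pin from where it was at the start of the episode above 0.03 m).
It also fails if it takes over 54 s, if anything falls off the work surface, if the arm or the gripper's body presses on something with over 40 N, if the wrist force passes 120 N, or if a joint passes its speed limit or range.

## Working session

There is one attempt and no reset: what is moved stays moved. The work goes in short steps, Python scripts to look and compute and a tool call to move; the robot and the scene stay as the last step left them, time stands still between calls to the robot, and variables do not carry over. Pictures are saved under pics/ and viewed, and the job is handed in when it is done.

Besides the shell and the picture viewer there is one more tool, called after "Emit:" as name([rows], argument=value, ...), one row to a line, values as JSON. apply_moves: Moves the arm, as the interface text tells. Its arguments: {"type":"object","properties":{"moves":{"type":"array","items":{"type":"array","items":{"type":"number"}}},"squeeze":{"type":"number"}},"required":["moves"]}

```bash
mkdir -p pics && cat > h.py <<'E'
import numpy as np, cv2
from rig import read_state, camera, sign_off, recognise, pinpoint
def w(cam,p):
    R,_=cv2.Rodrigues(np.array(cam["rvec"],float)); return R.T@(np.array(p,float)-np.array(cam["tvec"],float).ravel())
def cloud(cam):
    K=np.array(cam["K"]);d=cam["depth"];h,wd=d.shape
    u,v=np.meshgrid(np.arange(wd),np.arange(h))
    dist=np.array([cam["k1"],0,0,0],float)
    n=cv2.undistortPoints(np.stack([u,v],-1).reshape(-1,1,2).astype(float),K,dist).reshape(h,wd,2)
    P=np.dstack([n[...,0]*d,n[...,1]*d,d]); R,_=cv2.Rodrigues(np.array(cam["rvec"],float))
    W=(P-np.array(cam["tvec"],float).ravel())@R; W[d<=0]=np.nan
    return W
def save(cam,n): cv2.imwrite(f"pics/{n}.png",cv2.cvtColor(cam["image"],cv2.COLOR_RGB2BGR))
E
python3 - <<'E'
from h import *
print(read_state())
for n in["scene","side","wrist"]:
    c=camera(n);save(c,n+"0");print(n,c["k1"],w(c,[0,0,0]).round())
    for f,t in[(pinpoint,"mast_foot"),(pinpoint,"mast_head"),(recognise,"mast"),(pinpoint,"block"),(pinpoint,"holder"),(pinpoint,"holder_mouth"),(pinpoint,"pin"),(pinpoint,"pot"),(pinpoint,"cup"),(pinpoint,"glue")]:
        print(f.__name__,t,[(round(r["conf"],2),w(c,r["point"]).round(1).tolist()) for r in f(c,t)])
    np.save(f"pics/{n}0.npy",cloud(c))
E
```

```text
{'clock': 0.0, 'qpos': array([-1.04539496e+00,  3.85592222e-01,  6.55780899e-03, -4.82447409e-04,
       -1.19402022e+00, -2.58619794e-01]), 'qvel': array([-0.00153795, -0.00033539, -0.00048427, -0.00083103, -0.00061778,
       -0.00049889]), 'joint_efforts': array([-8.11668360e-05, -3.92288697e+01,  1.88401830e+01,  4.18627962e+00,
       -4.67803708e-03,  1.70194517e-05]), 'tcp_pos': array([ 164.75196677, -602.66911704,  403.57545671]), 'orientation': array([ 0.41748089, -3.11327551, -0.00354684]), 'force': array([ 0.04810066,  0.28272986, -0.32615959]), 'moment': array([-0.00650081,  0.03350482,  0.00664589]), 'opening': 85.32000537557434}
scene 0.04364385316316412 [1236. -417. 1066.]
call mast_foot [(0.64, [482.8, -195.3, 20.6])]
call mast_head [(0.94, [481.1, -195.3, 164.9])]
call mast [(0.62, [490.0, -200.1, 172.3])]
call block [(0.74, [475.7, -163.8, -1.5]), (0.72, [603.6, -214.6, -1.0]), (0.66, [334.5, -168.5, 3.9])]
call holder [(0.97, [474.2, 134.4, 1.9])]
call holder_mouth [(0.59, [473.1, 136.2, 99.7])]
call pin [(0.46, [472.2, -133.8, 18.4])]
call pot [(0.63, [675.9, 381.
[... 241 characters left out ...]
, -194.9, 170.8])]
call mast [(0.88, [481.0, -185.8, 160.9])]
call block [(0.79, [334.1, -161.6, 0.1]), (0.59, [471.5, -159.3, -2.7]), (0.56, [602.2, -212.2, -4.3]), (0.51, [650.2, -0.5, -6.2])]
call holder [(0.8, [471.6, 134.8, -2.2])]
call holder_mouth [(0.83, [469.6, 135.8, 98.5])]
call pin [(0.43, [473.2, -127.5, 18.7]), (0.42, [534.2, -369.6, 0.1])]
call pot [(0.64, [677.2, 385.6, 0.1]), (0.52, [485.8, -192.9, 19.9])]
call cup []
call glue [(0.64, [428.8, 7.2, -1.4])]
wrist -0.05325093738392411 [ 100. -620.  374.]
call mast_foot []
call mast_head []
call mast []
call block []
call holder []
call holder_mouth []
call pin [(0.65, [324.5, -459.7, 1.4])]
call pot []
call cup []
call glue []
```

View pics/scene0.png

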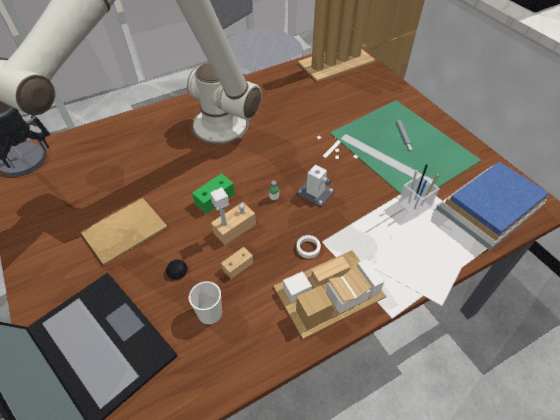

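View pics/side0.png

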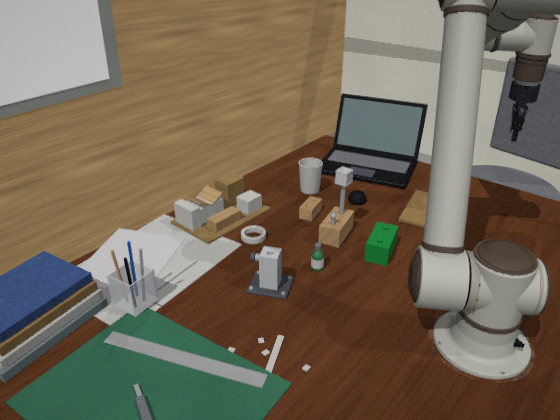

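```bash
python3 - <<'E'
from h import *
for n in["scene","side"]:
    W=np.load(f"pics/{n}0.npy")
    # head region
    def sel(cx,cy,r,z0,z1):
        m=(abs(W[...,0]-cx)<r)&(abs(W[...,1]-cy)<r)&(W[...,2]>z0)&(W[...,2]<z1); return W[m]
    for nm,a in dict(headtop=(484,-195,40,168,200),headall=(484,-195,40,140,220),tower=(472,135,40,94,110),blocktop=(475,-163,90,48,62)).items():
        p=sel(*a)
        if len(p)<20: print(n,nm,len(p));continue
        rr=cv2.minAreaRect(p[:,:2].astype(np.float32))
        print(n,nm,len(p),np.nanmedian(p,0).round(1),np.percentile(p[:,2],[5,50,95]).round(1),[np.round(x,1) for x in rr], np.percentile(p,[3,97],axis=0).round(1).tolist())
E
```

```text
scene headtop 215 [ 493.1 -198.2  187.9] [170.1 187.9 191.9] [array([ 486.8, -197. ]), array([39.3, 36.1]), np.float64(1.2)] [[468.7, -214.5, 168.7], [505.3, -179.9, 192.2]]
scene headall 284 [ 498.5 -198.8  186.7] [153.3 186.7 191.6] [array([ 486.8, -197.1]), array([39.3, 36.4]), np.float64(1.2)] [[469.1, -214.6, 152.4], [505.8, -180.0, 192.1]]
scene tower 151 [475.2 133.   99. ] [ 95.6  99.  101.7] [array([474.4, 134.1]), array([46. , 47.4]), np.float64(24.5)] [[450.0, 109.2, 95.1], [499.2, 157.4, 102.1]]
scene blocktop 605 [ 484.3 -165.2   54.2] [50.4 54.2 57.9] [array([ 478.1, -163.9]), array([ 64.5, 120.6]), np.float64(12.8)] [[447.1, -221.0, 49.5], [515.3, -107.2, 59.0]]
side headtop 190 [ 478.6 -181.6  184.5] [169.1 184.5 189.2] [array([ 482.8, -191.9]), array([40.3, 41.4]), np.float64(2.6)] [[463.9, -209.4, 168.8], [499.8, -172.8, 189.6]]
side headall 307 [ 476.5 -179.2  174. ] [150.5 174.  189. ] [array([ 482.7, -191.8]), array([40.4, 41.5]), np.float64(2.0)] [[463.9, -209.8, 149.3], [499.4, -172.6, 189.2]]
side tower 223 [470.4 139.6  97.7] [94.9 97.7 99.9] [array([471.1, 138.6]), array([44.7, 47.3]), np.float64(24.6)] [[446.7, 114.8, 94.5], [494.1, 161.9, 100.3]]
side blocktop 452 [ 470.3 -149.1   52.6] [49.9 52.6 55.5] [array([ 475.1, -160.7]), array([ 63.2, 128.6]), np.float64(12.1)] [[440.3, -215.7, 49.2], [508.9, -99.2, 56.9]]
```

The pictures show the lantern at about (222,205) in the scene view, standing in the pale block whose far hole holds the pin. The larger pale block is the meant one; there is a green block at (213,192) and a smaller one at (237,262). The holder is at (316,185). The networks' positions agree with these.

Emit:
apply_moves([
  [0, 0, -0.038, 0, 0, 0.12, 0],
  [0, 0, -0.038, 0, 0, 0.12, 0],
  [-0.03, 0.0363, 0, 0, 0, 0, 0],
  [-0.03, 0.0363, 0, 0, 0, 0, 0],
  [-0.03, 0.0363, 0, 0, 0, 0, 0],
  [-0.03, 0.0363, 0, 0, 0, 0, 0],
  [-0.03, 0.0363, 0, 0, 0, 0, 0],
  [-0.03, 0.0363, 0, 0, 0, 0, 0],
  [-0.03, 0.0363, 0, 0, 0, 0, 0],
  [-0.03, 0.0363, 0, 0, 0, 0, 0],
  [-0.03, 0.0363, 0, 0, 0, 0, 0],
  [-0.03, 0.0363, 0, 0, 0, 0, 0],
  [-0.03, 0.0363, 0, 0, 0, 0, 0],
  [0, 0, 0, 0, 0, 0, 0],
  [0, 0, 0, 0, 0, 0, 0],
])

```text
clock: 3.15
tcp_pos: [484.5, -193.9, 480.5]
orientation: [0.046, -3.141, -0.0]
force: [0.2, 0.2, 0.2]
opening: 85.1
```

```bash
python3 - <<'E'
from h import *
s=read_state();print(s)
R,_=cv2.Rodrigues(s["orientation"]);print(R.round(3))
c=camera("wrist");save(c,"wrist1");print(w(c,[0,0,0]),(w(c,[0,0,1])-w(c,[0,0,0])).round(3))
for t in["mast_foot","mast_head","block","pin"]:
    print(t,[(round(r["conf"],2),w(c,r["point"]).round(1).tolist()) for r in pinpoint(c,t)])
W=cloud(c)
m=(abs(W[...,0]-484)<40)&(abs(W[...,1]+195)<40)&(W[...,2]>175)&(W[...,2]<205);p=W[m]
print(len(p),cv2.minAreaRect(p[:,:2].astype(np.float32)),np.percentile(p[:,2],[5,50,95]))
E
```

```text
{'clock': 3.15, 'qpos': array([-6.95421460e-02,  1.61025532e-01, -1.11083194e-01,  1.61214320e-05,
       -1.29926137e+00, -1.47215157e+00]), 'qvel': array([-0.03866477, -0.01286514, -0.00883665,  0.00185722, -0.0026038 ,
        0.00136751]), 'joint_efforts': array([ 8.51268768e-01, -2.78124100e+01,  1.96930075e+01,  4.31480974e+00,
        3.28772748e-02, -1.59435585e-02]), 'tcp_pos': array([ 484.47574423, -193.93502061,  480.53029879]), 'orientation': array([ 4.57111194e-02, -3.14068697e+00, -5.13854521e-05]), 'force': array([0.15174806, 0.17360064, 0.17079381]), 'moment': array([-0.04851566, -0.00374858,  0.0157528 ]), 'opening': 85.09270518391551}
[[-1.    -0.029 -0.001]
 [-0.029  1.     0.   ]
 [ 0.001  0.    -1.   ]]
[ 417.40712799 -195.60163568  450.13056402] [ 0.263  0.008 -0.965]
mast_foot [(0.63, [484.6, -199.0, 21.0]), (0.28, [470.4, -127.0, 20.4])]
mast_head [(0.79, [481.4, -194.9, 169.9]), (0.48, [472.9, 133.8, -0.0]), (0.33, [701.7, -340.5, 2.6])]
block [(0.96, [599.9, -212.0, -1.6]), (0.73, [334.2, -164.6, 1.7]), (0.7, [478.8, -164.4, -2.4]), (0.37, [483.3, -197.0, 168.4])]
pin [(0.7, [473.3, -128.7, 20.1])]
1884 ((484.5063171386719, -195.90457153320312), (36.96345901489258, 36.687721252441406), 0.5343501567840576) [188.3260669  190.21915767 191.36501417]
```

View pics/wrist1.png

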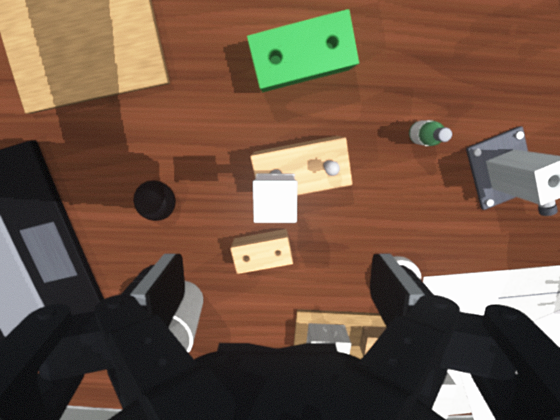

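The wrist view shows the white head at pixel (275,200), between the open jaws and centred to about 2 mm. I'll go down and grip.

Emit:
apply_moves([
  [0, -0.002, 0.03, 0, 0, 0.012, 0],
  [0, 0, 0.04, 0, 0, 0, 0],
  [0, 0, 0.04, 0, 0, 0, 0],
  [0, 0, 0.03, 0, 0, 0, 0],
  [0, 0, 0.02, 0, 0, 0, 0],
  [0, 0, 0, 0, 0, 0, 0],
  [0, 0, 0, 0, 0, 0, 60],
  [0, 0, 0, 0, 0, 0, 120],
  [0, 0, 0, 0, 0, 0, 160],
  [0, 0, 0, 0, 0, 0, 200],
  [0, 0, 0, 0, 0, 0, 255],
  [0, 0, 0, 0, 0, 0, 255],
  [0, 0, 0, 0, 0, 0, 255],
  [0, 0, 0, 0, 0, 0, 255],
], squeeze=50)

```text
clock: 4.8
tcp_pos: [484.5, -196.9, 322.1]
orientation: [-0.024, 3.139, -0.002]
force: [-0.4, 0.2, 6.6]
opening: 35.3
```

```bash
python3 - <<'E'
from h import *
s=read_state();print(s["tcp_pos"],s["force"],s["moment"],s["opening"])
c=camera("wrist");save(c,"wrist2")
c=camera("side");cv2.imwrite("pics/side2.png",cv2.resize(c["image"][130:280,250:450,::-1],None,fx=4,fy=4))
E
```

```text
[ 484.50692802 -196.91330215  322.14946509] [-0.44352124  0.16550061  6.60737884] [0.136401   0.19416014 0.02151284] 35.27566329358414
```

View pics/wrist2.png

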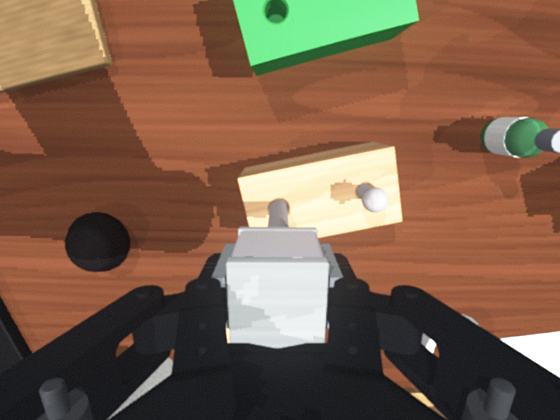

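View pics/side2.png

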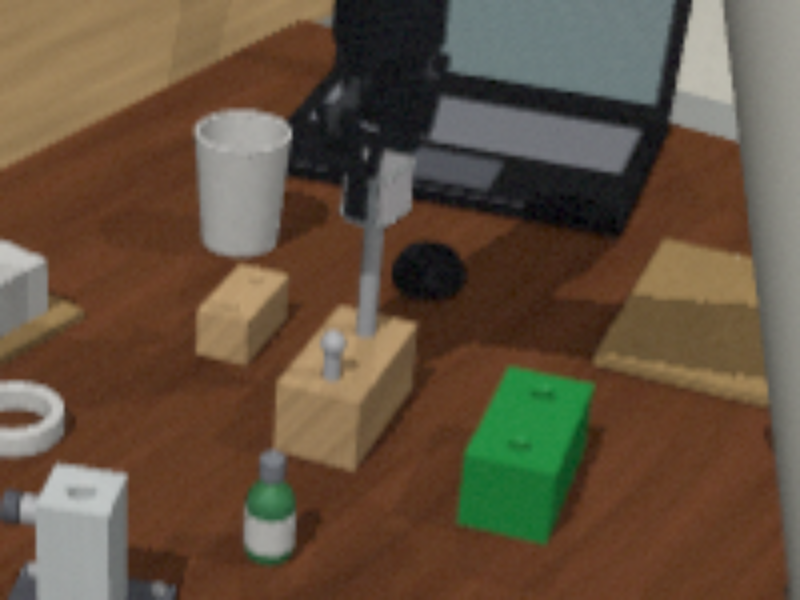

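Both views show the head between the pads: opening 35.3 mm, lantern still upright in the hole. Now the lift.

Emit:
apply_moves([
  [0, 0, -0.005, 0, 0, 0, 255],
  [0, 0, -0.015, 0, 0, 0, 255],
  [0, 0, -0.025, 0, 0, 0, 255],
  [0, 0, -0.03, 0, 0, 0, 255],
  [0, 0, -0.03, 0, 0, 0, 255],
  [0, 0, -0.025, 0, 0, 0, 255],
  [0, 0, -0.01, 0, 0, 0, 255],
  [0, 0, 0, 0, 0, 0, 255],
  [0, 0, 0, 0, 0, 0, 255],
  [0, 0, 0, 0, 0, 0, 255],
])

```text
clock: 5.9
tcp_pos: [483.8, -196.8, 458.7]
orientation: [0.023, -3.138, -0.002]
force: [-0.2, 0.3, -1.9]
opening: 35.5
```

```bash
cat > look.py <<'E'
from h import *
import sys
s=read_state();print(s["clock"],s["tcp_pos"],s["orientation"],s["force"],s["moment"],s["opening"])
n=sys.argv[1]
for k in sys.argv[2:]:
    c=camera(k);save(c,k+n);np.save(f"pics/{k}{n}.npy",cloud(c))
    for t in["mast_foot","mast_head","holder_mouth","holder"]:
        print(k,t,[(round(r["conf"],2),w(c,r["point"]).round(1).tolist()) for r in pinpoint(c,t)])
E
python3 look.py 3 scene side wrist
```

```text
5.9 [ 483.79335442 -196.75353308  458.69811223] [ 2.28656643e-02 -3.13765590e+00 -1.53890319e-03] [-0.1942123   0.33773613 -1.90924109] [-0.002625    0.03934703  0.00417102] 35.53059066741023
scene mast_foot [(0.61, [478.9, -194.3, 157.1])]
scene mast_head [(0.81, [480.4, -198.4, 304.5])]
scene holder_mouth [(0.79, [471.2, 133.3, 98.3])]
scene holder [(0.68, [475.3, 135.7, 1.3])]
side mast_foot [(0.62, [485.7, -195.5, 154.1])]
side mast_head [(0.87, [482.3, -194.7, 305.3])]
side holder_mouth [(0.62, [470.7, 134.0, 97.3])]
side holder [(0.71, [471.3, 139.7, -3.2])]
wrist mast_foot [(0.75, [486.9, -198.0, 158.6])]
wrist mast_head [(0.89, [478.6, -196.5, 307.4])]
wrist holder_mouth []
wrist holder [(0.89, [474.7, 136.7, 2.3])]
```

View pics/wrist3.png

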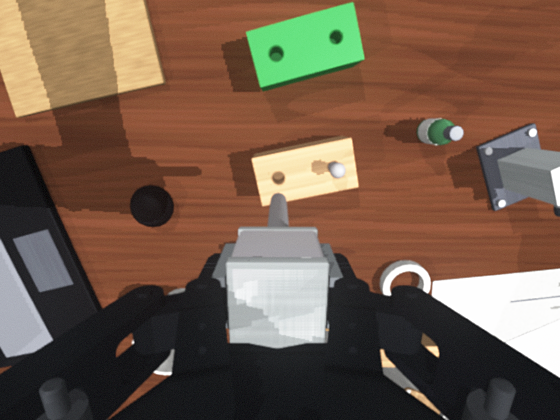

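View pics/side3.png

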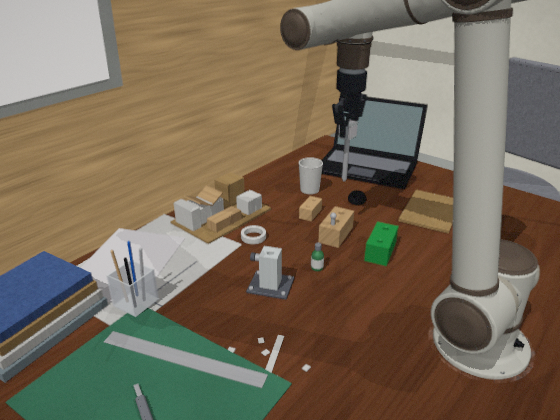

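Lifted: the force now reads the lantern's weight, about 1.9 N, and the foot is about 302 mm below the TCP. The side view shows the rod hanging upright. Next, over the holder.

Emit:
apply_moves([
  [0.001, 0.015, 0, 0, 0, 0, 255],
  [0.001, 0.025, 0, 0, 0, 0, 255],
  [0.001, 0.035, 0, 0, 0, 0, 255],
  [0.001, 0.035, 0, 0, 0, 0, 255],
  [0.001, 0.035, 0, 0, 0, 0, 255],
  [0.001, 0.035, 0, 0, 0, 0, 255],
  [0.001, 0.035, 0, 0, 0, 0, 255],
  [0, 0.035, 0, 0, 0, 0, 255],
  [0, 0.035, 0, 0, 0, 0, 255],
  [0, 0.025, 0, 0, 0, 0, 255],
  [0, 0.015, 0, 0, 0, 0, 255],
  [0, 0.006, 0, 0, 0, 0, 255],
  [0, 0, 0.01, 0, 0, 0, 255],
  [0, 0, 0.01, 0, 0, 0, 255],
  [0, 0, 0, 0, 0, 0, 255],
  [0, 0, 0, 0, 0, 0, 255],
  [0, 0, 0, 0, 0, 0, 255],
])

```text
clock: 8.35
tcp_pos: [472.3, 133.5, 441.0]
orientation: [-0.022, 3.141, -0.0]
force: [-0.7, -0.9, -1.8]
opening: 35.7
```

```bash
python3 look.py 4 scene side wrist; python3 - <<'E'
import cv2
for k,(a,b,c,d) in dict(wrist=(100,250,180,380),scene=(110,230,250,410),side=(110,320,190,350)).items():
    i=cv2.imread(f"pics/{k}4.png")[a:b,c:d];f=min(800//(d-c),600//(b-a));cv2.imwrite(f"pics/{k}4c.png",cv2.resize(i,None,fx=f,fy=f,interpolation=cv2.INTER_CUBIC))
E
```

```text
8.35 [472.29660999 133.48758608 440.95208683] [-2.19311811e-02  3.14102245e+00 -6.34047136e-08] [-0.74223423 -0.90022334 -1.81442795] [ 0.02844828 -0.00926569  0.07668409] 35.66848386095293
scene mast_foot [(0.6, [468.1, 136.0, 139.8]), (0.2, [677.3, 385.7, 0.6])]
scene mast_head [(0.79, [470.0, 131.4, 285.7]), (0.31, [805.8, -30.2, 2.8])]
scene holder_mouth [(0.66, [472.1, 134.2, 97.0])]
scene holder [(0.76, [472.3, 130.9, -1.5]), (0.16, [469.4, 131.5, 288.1])]
side mast_foot [(0.55, [474.0, 133.7, 134.3])]
side mast_head [(0.59, [470.8, 136.9, 287.3]), (0.55, [699.5, -338.4, -3.0])]
side holder_mouth [(0.93, [474.1, 134.0, 95.9])]
side holder [(0.71, [475.9, 135.6, -3.8]), (0.51, [647.2, -0.8, -6.6])]
wrist mast_foot [(0.96, [474.7, 134.7, 138.8])]
wrist mast_head [(0.64, [471.0, 133.2, 288.9])]
wrist holder_mouth [(0.91, [474.5, 133.1, 99.3])]
wrist holder []
```

View pics/wrist4c.png

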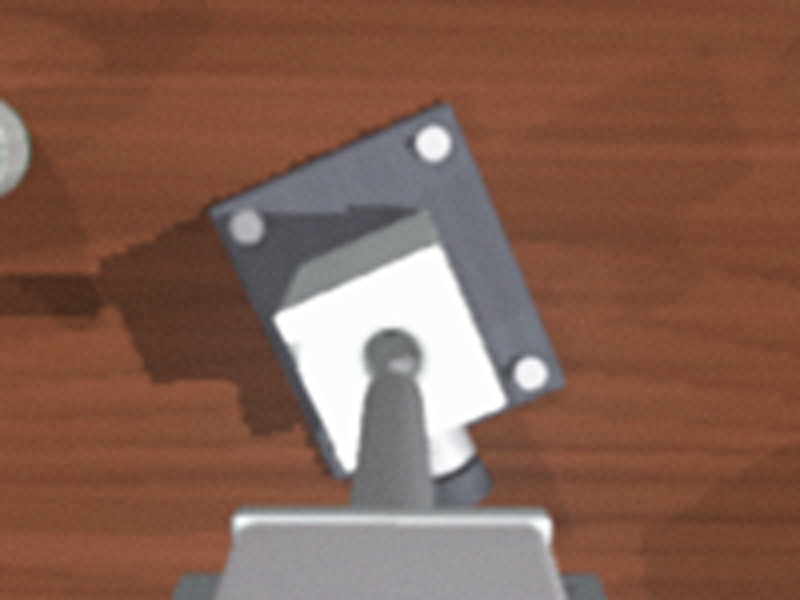

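View pics/scene4c.png

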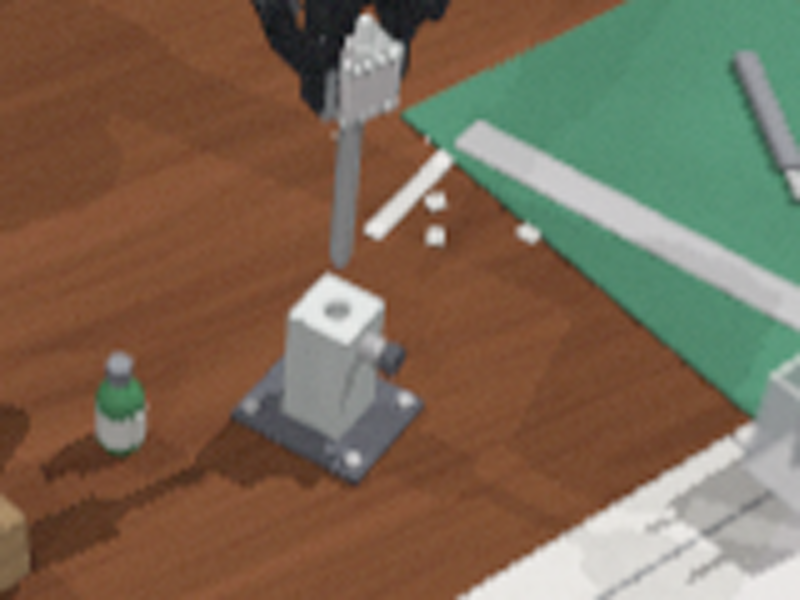

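View pics/side4c.png

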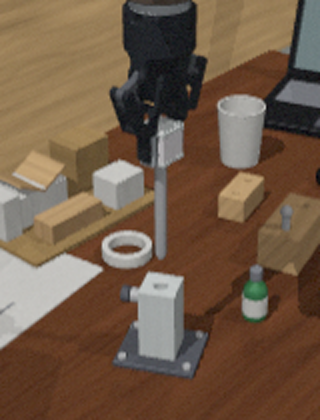

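```bash
python3 - <<'E'
from h import *
c=camera("wrist");save(c,"wrist5");K=np.array(c["K"]);print(K)
R,_=cv2.Rodrigues(np.array(c["rvec"],float));C=w(c,[0,0,0])
def ray(u,v,z):
    n=cv2.undistortPoints(np.array([[[u,v]]],float),K,np.array([c["k1"],0,0,0.])).ravel()
    d=R.T@np.array([n[0],n[1],1]); return (C+d*(z-C[2])/d[2]).round(1)
print("mouth",ray(278.2,188.7,100),"foot",ray(280.5,191,139))
def proj(p): return cv2.projectPoints(np.array([p],float),np.array(c["rvec"],float),np.array(c["tvec"],float),K,np.array([c["k1"],0,0,0.]))[0].ravel().round(1)
s=read_state();t=s["tcp_pos"];print(t)
for dz in(170,150,130,8,0):print(dz,proj([t[0],t[1],t[2]-302+dz]))
i=c["image"][165:235,230:330,::-1];cv2.imwrite("pics/w5c.png",cv2.resize(i,None,fx=8,fy=8,interpolation=cv2.INTER_CUBIC))
W=cloud(c)
m=(abs(W[...,0]-472)<40)&(abs(W[...,1]-134)<40)&(W[...,2]>94)&(W[...,2]<105);p=W[m];print(len(p),cv2.minAreaRect(p[:,:2].astype(np.float32)),np.median(p[:,2]))
E
```

```text
[[314.1282039    0.         276.92933829]
 [  0.         314.1282039  205.69720908]
 [  0.           0.           1.        ]]
mouth [472.2 135.6 100. ] foot [465.8 137.4 139. ]
[472.13375831 134.01599888 440.73097294]
170 [276.1 308.1]
150 [276.2 281.4]
130 [276.3 261.3]
8 [276.6 200.1]
0 [276.6 197.8]
1431 ((473.0344543457031, 134.32972717285156), (44.379478454589844, 44.10817337036133), 24.68354034423828) 100.20983449289481
```

View pics/w5c.png

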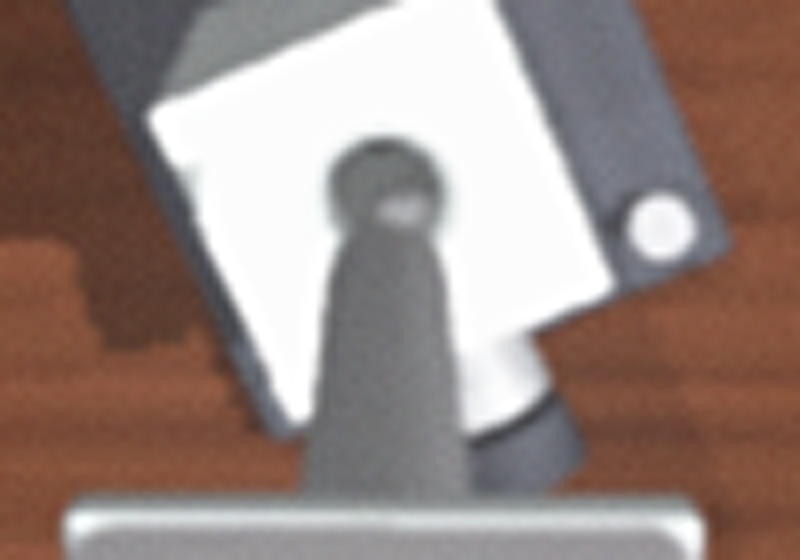

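In the wrist close-up the rod's end is at about (278,194) and the mouth's centre at about (278,189). By the calibration this puts the foot within about 1 mm of the bore axis, well inside the taper's margin. Going down to just inside the mouth.

Emit:
apply_moves([
  [0, 0, 0.01, 0, 0, 0, 255],
  [0, 0, 0.01, 0, 0, 0, 255],
  [0, 0, 0.008, 0, 0, 0, 255],
  [0, 0, 0.006, 0, 0, 0, 255],
  [0, 0, 0.004, 0, 0, 0, 255],
  [0, 0, 0.003, 0, 0, 0, 255],
  [0, 0, 0.003, 0, 0, 0, 255],
  [0, 0, 0.002, 0, 0, 0, 255],
  [0, 0, 0, 0, 0, 0, 255],
  [0, 0, 0, 0, 0, 0, 255],
])

```text
clock: 10.15
tcp_pos: [472.2, 134.0, 394.9]
orientation: [-0.023, 3.141, 0.0]
force: [-0.8, 0.2, -1.0]
opening: 35.6
```

```bash
python3 - <<'E'
from h import *
s=read_state();print(s["clock"],s["tcp_pos"],s["orientation"],s["force"],s["moment"])
c=camera("wrist");cv2.imwrite("pics/w6.png",cv2.resize(c["image"][150:250,210:350,::-1],None,fx=5,fy=5,interpolation=cv2.INTER_CUBIC))
c=camera("scene");cv2.imwrite("pics/s6.png",cv2.resize(c["image"][110:220,260:380,::-1],None,fx=5,fy=5,interpolation=cv2.INTER_CUBIC))
E
```

```text
10.15 [472.19449183 134.03239786 394.91445979] [-2.34067053e-02  3.14107923e+00  2.79225067e-04] [-0.75522098  0.23825475 -1.00099801] [ 0.01515295 -0.05101777 -0.0468397 ]
```

View pics/w6.png

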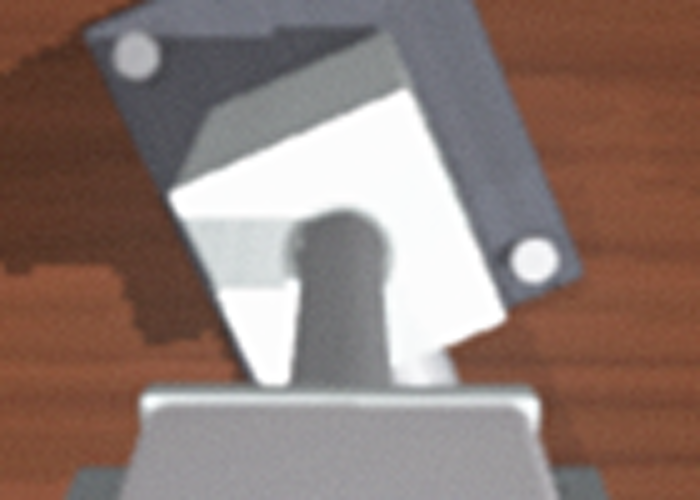

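View pics/s6.png

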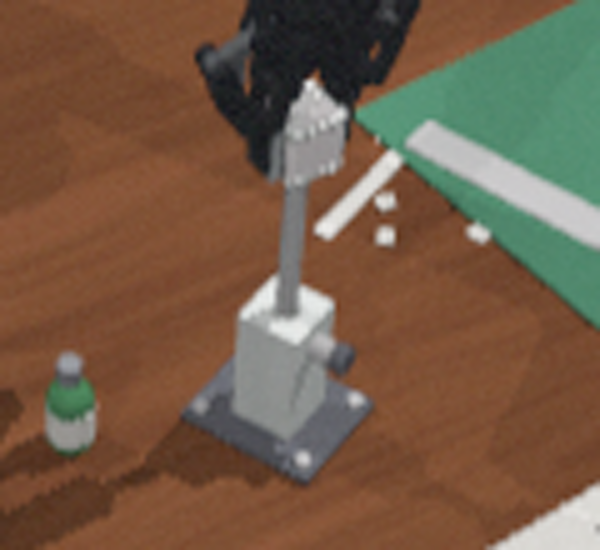

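The rod is inside the mouth with no side load. The highest possible seat puts the foot at 58 mm, so pushing past the plunger to about 63 mm is safe.

Emit:
apply_moves([
  [0, -0.0005, 0.002, 0, 0, 0, 255],
  [0, 0, 0.002, 0, 0, 0, 255],
  [0, 0, 0.002, 0, 0, 0, 255],
  [0, 0, 0.002, 0, 0, 0, 255],
  [0, 0, 0.002, 0, 0, 0, 255],
  [0, 0, 0.002, 0, 0, 0, 255],
  [0, 0, 0.002, 0, 0, 0, 255],
])

```text
clock: 10.95
tcp_pos: [472.3, 133.5, 381.4]
orientation: [-0.024, 3.141, -0.001]
force: [-1.5, -0.2, 6.6]
opening: 35.4
```

Emit:
apply_moves([
  [0, 0, 0.002, 0, 0, 0, 255],
  [0, 0, 0.002, 0, 0, 0, 255],
  [0, 0, 0.002, 0, 0, 0, 255],
])

```text
clock: 11.25
tcp_pos: [472.3, 133.4, 376.3]
orientation: [-0.024, 3.14, -0.001]
force: [-2.0, 0.1, 6.0]
opening: 35.5
```

Emit:
apply_moves([
  [0, 0, 0.002, 0, 0, 0, 255],
  [0, 0, 0.002, 0, 0, 0, 255],
  [0, 0, 0.002, 0, 0, 0, 255],
])

```text
clock: 11.55
tcp_pos: [472.3, 133.5, 370.4]
orientation: [-0.025, 3.14, -0.0]
force: [-2.4, -0.8, 10.1]
opening: 35.7
```

Emit:
apply_moves([
  [0, 0, 0.001, 0, 0, 0, 255],
  [0, 0, 0.001, 0, 0, 0, 255],
])

```text
clock: 11.75
tcp_pos: [472.3, 133.5, 368.0]
orientation: [-0.024, 3.14, -0.0]
force: [-2.5, -0.4, 7.6]
opening: 35.7
```

```bash
python3 - <<'E'
from h import *
s=read_state();print(s["clock"],s["tcp_pos"],s["orientation"],s["force"],s["moment"])
c=camera("wrist");cv2.imwrite("pics/w7.png",cv2.resize(c["image"][150:350,170:390,::-1],None,fx=3,fy=3,interpolation=cv2.INTER_CUBIC))
c=camera("scene");cv2.imwrite("pics/s7.png",cv2.resize(c["image"][110:220,260:380,::-1],None,fx=5,fy=5,interpolation=cv2.INTER_CUBIC))
print(read_state()["force"])
E
```

```text
11.75 [472.27780941 133.53463375 368.00427201] [-2.42834164e-02  3.14027404e+00 -1.43925807e-04] [-2.54491276 -0.44963499  7.59568725] [-0.18744421  0.94550531 -0.0076936 ]
[-1.52639914 -0.77666911  4.35665507]
```

View pics/w7.png

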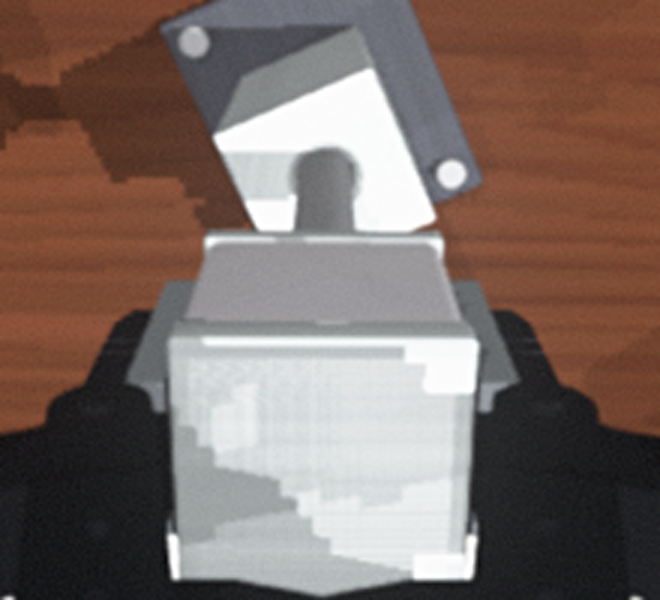

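View pics/s7.png

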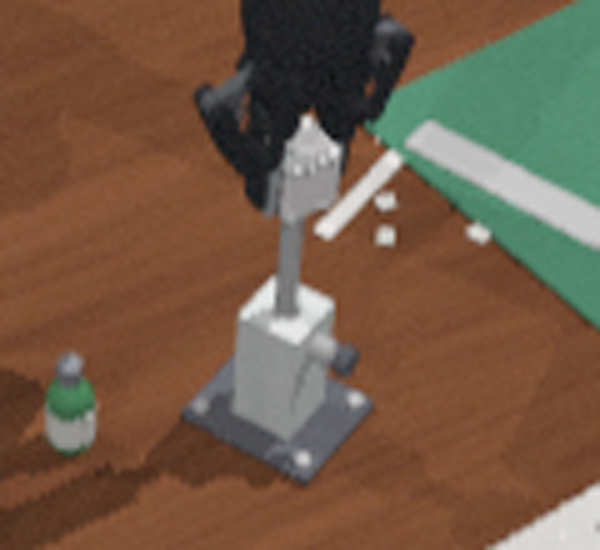

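Both pictures show the rod upright in the bore, past the plunger, with the head still firmly between the pads. Drag is 5–8 N. From here I feel for the seat with short, slow calls.

Emit:
apply_moves([
  [0, 0, 0.001, 0, 0, 0, 255],
  [0, 0, 0.001, 0, 0, 0, 255],
  [0, 0, 0.001, 0, 0, 0, 255],
  [0, 0, 0.001, 0, 0, 0, 255],
])

```text
clock: 12.25
tcp_pos: [472.3, 133.5, 363.9]
orientation: [-0.024, 3.14, -0.0]
force: [-1.9, -0.6, 7.4]
opening: 35.4
```

Emit:
apply_moves([
  [0, 0, 0.0005, 0, 0, 0, 255],
  [0, 0, 0.0005, 0, 0, 0, 255],
  [0, 0, 0.0005, 0, 0, 0, 255],
  [0, 0, 0.0005, 0, 0, 0, 255],
  [0, 0, 0.0005, 0, 0, 0, 255],
])

```text
clock: 12.75
tcp_pos: [472.3, 133.5, 361.4]
orientation: [-0.024, 3.14, -0.0]
force: [-2.5, -0.5, 6.9]
opening: 35.5
```

Emit:
apply_moves([
  [0, 0, 0.0005, 0, 0, 0, 255],
  [0, 0, 0.0005, 0, 0, 0, 255],
  [0, 0, 0.0005, 0, 0, 0, 255],
  [0, 0, 0.0005, 0, 0, 0, 255],
  [0, 0, 0.0005, 0, 0, 0, 255],
])

```text
clock: 13.25
tcp_pos: [472.3, 133.5, 358.9]
orientation: [-0.024, 3.14, -0.0]
force: [-2.4, -1.1, 7.4]
opening: 35.7
```

Emit:
apply_moves([
  [0, 0, 0.0005, 0, 0, 0, 255],
  [0, 0, 0.0005, 0, 0, 0, 255],
  [0, 0, 0.0005, 0, 0, 0, 255],
  [0, 0, 0.0005, 0, 0, 0, 255],
  [0, 0, 0.0005, 0, 0, 0, 255],
])

```text
clock: 13.75
tcp_pos: [472.3, 133.5, 356.4]
orientation: [-0.024, 3.14, -0.0]
force: [-2.0, -0.3, 7.7]
opening: 35.8
```

Emit:
apply_moves([
  [0, 0, 0.0006, 0, 0, 0, 255],
  [0, 0, 0.0006, 0, 0, 0, 255],
  [0, 0, 0.0006, 0, 0, 0, 255],
  [0, 0, 0.0006, 0, 0, 0, 255],
  [0, 0, 0.0006, 0, 0, 0, 255],
])

```text
clock: 14.25
tcp_pos: [472.2, 133.5, 353.3]
orientation: [-0.024, 3.141, -0.0]
force: [-1.5, -1.1, 6.8]
opening: 35.6
```

Emit:
apply_moves([
  [0, 0, 0.0006, 0, 0, 0, 255],
  [0, 0, 0.0006, 0, 0, 0, 255],
  [0, 0, 0.0006, 0, 0, 0, 255],
  [0, 0, 0.0006, 0, 0, 0, 255],
  [0, 0, 0.0006, 0, 0, 0, 255],
])

```text
clock: 14.75
tcp_pos: [472.3, 133.5, 350.3]
orientation: [-0.024, 3.14, -0.0]
force: [-2.3, 0.1, 8.2]
opening: 35.4
```

Emit:
apply_moves([
  [0, 0, 0.0006, 0, 0, 0, 255],
  [0, 0, 0.0006, 0, 0, 0, 255],
  [0, 0, 0.0006, 0, 0, 0, 255],
  [0, 0, 0.0006, 0, 0, 0, 255],
  [0, 0, 0.0006, 0, 0, 0, 255],
])

```text
clock: 15.25
tcp_pos: [472.3, 133.5, 347.3]
orientation: [-0.024, 3.14, 0.0]
force: [-2.4, 0.0, 7.5]
opening: 35.2
```

Emit:
apply_moves([
  [0, 0, 0.0006, 0, 0, 0, 255],
  [0, 0, 0.0006, 0, 0, 0, 255],
  [0, 0, 0.0006, 0, 0, 0, 255],
  [0, 0, 0.0006, 0, 0, 0, 255],
  [0, 0, 0.0006, 0, 0, 0, 255],
])

```text
clock: 15.75
tcp_pos: [472.2, 133.5, 344.3]
orientation: [-0.024, 3.141, -0.0]
force: [-2.9, -1.3, 7.2]
opening: 35.4
```

Emit:
apply_moves([
  [0, 0, 0.0006, 0, 0, 0, 255],
  [0, 0, 0.0006, 0, 0, 0, 255],
  [0, 0, 0.0006, 0, 0, 0, 255],
  [0, 0, 0.0006, 0, 0, 0, 255],
  [0, 0, 0.0006, 0, 0, 0, 255],
])

```text
clock: 16.25
tcp_pos: [472.2, 133.5, 341.3]
orientation: [-0.024, 3.141, -0.0]
force: [-1.2, 0.3, 6.9]
opening: 35.9
```

Emit:
apply_moves([
  [0, 0, 0.0006, 0, 0, 0, 255],
  [0, 0, 0.0006, 0, 0, 0, 255],
  [0, 0, 0.0006, 0, 0, 0, 255],
  [0, 0, 0.0006, 0, 0, 0, 255],
  [0, 0, 0.0006, 0, 0, 0, 255],
])

```text
clock: 16.75
tcp_pos: [472.2, 133.6, 338.3]
orientation: [-0.024, 3.141, 0.0]
force: [-3.0, 0.3, 6.5]
opening: 35.8
```

Emit:
apply_moves([
  [0, 0, 0.0006, 0, 0, 0, 255],
  [0, 0, 0.0006, 0, 0, 0, 255],
  [0, 0, 0.0006, 0, 0, 0, 255],
  [0, 0, 0.0006, 0, 0, 0, 255],
  [0, 0, 0.0006, 0, 0, 0, 255],
])

```text
clock: 17.25
tcp_pos: [472.2, 133.5, 335.2]
orientation: [-0.024, 3.141, -0.0]
force: [-2.0, -0.3, 6.6]
opening: 35.4
```

Emit:
apply_moves([
  [0, 0, 0.0006, 0, 0, 0, 255],
  [0, 0, 0.0006, 0, 0, 0, 255],
  [0, 0, 0.0006, 0, 0, 0, 255],
  [0, 0, 0.0006, 0, 0, 0, 255],
  [0, 0, 0.0006, 0, 0, 0, 255],
])

```text
clock: 17.75
tcp_pos: [472.2, 133.5, 332.2]
orientation: [-0.024, 3.141, 0.0]
force: [-1.9, -0.7, 6.7]
opening: 35.4
```

Emit:
apply_moves([
  [0, 0, 0.0006, 0, 0, 0, 255],
  [0, 0, 0.0006, 0, 0, 0, 255],
  [0, 0, 0.0006, 0, 0, 0, 255],
  [0, 0, 0.0006, 0, 0, 0, 255],
  [0, 0, 0.0006, 0, 0, 0, 255],
])

```text
clock: 18.25
tcp_pos: [472.3, 133.6, 330.1]
orientation: [-0.025, 3.14, -0.0]
force: [-4.4, 0.4, 14.5]
opening: 35.8
```

The force jumped to 14.5 N and the travel fell short, so this is probably the seat, with the foot at about 28 mm. I'll hold, then confirm with one tiny push.

Emit:
apply_moves([
  [0, 0, 0, 0, 0, 0, 255],
  [0, 0, 0, 0, 0, 0, 255],
])

```text
clock: 18.45
tcp_pos: [472.3, 133.6, 330.1]
orientation: [-0.025, 3.14, -0.0]
force: [-3.6, -0.1, 12.0]
opening: 35.5
```

Emit:
apply_moves([
  [0, 0, 0.0004, 0, 0, 0, 255],
  [0, 0, 0, 0, 0, 0, 255],
])

```text
clock: 18.65
tcp_pos: [472.3, 133.6, 330.0]
orientation: [-0.025, 3.14, -0.0]
force: [-4.3, 0.5, 13.9]
opening: 35.4
```

Emit:
apply_moves([
  [0, 0, 0.0004, 0, 0, 0, 255],
  [0, 0, 0, 0, 0, 0, 255],
  [0, 0, 0, 0, 0, 0, 255],
], squeeze=20)

```text
clock: 18.95
tcp_pos: [472.3, 133.6, 330.0]
orientation: [-0.025, 3.14, -0.0]
force: [-5.2, -0.1, 16.6]
opening: 35.4
```

```bash
python3 - <<'E'
from h import *
s=read_state();print(s["clock"],s["tcp_pos"],s["force"],s["moment"],s["opening"])
for k in["scene","side","wrist"]:
    c=camera(k);save(c,k+"8")
    for t in["mast_head","mast_foot"]:print(k,t,[(round(r["conf"],2),w(c,r["point"]).round(1).tolist()) for r in pinpoint(c,t)])
E
```

```text
18.95 [472.25760622 133.56045566 330.01427516] [-5.17238181 -0.11059954 16.59219591] [-0.13324484  1.91769087  0.03881225] 35.417897014836335
scene mast_head [(0.55, [469.3, 134.0, 173.9])]
scene mast_foot []
side mast_head [(0.66, [472.1, 136.9, 175.6])]
side mast_foot []
wrist mast_head []
wrist mast_foot []
```

View pics/side8.png

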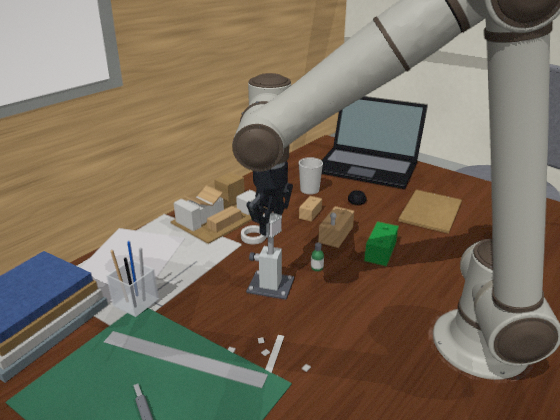

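The TCP stayed at 330.0 mm while the push rose from 14 to 16.6 N: the foot is on the seat. The side view shows the lantern upright in the tower. Opening now.

Emit:
apply_moves([
  [0, 0, 0, 0, 0, 0, 120],
  [0, 0, 0, 0, 0, 0, 60],
  [0, 0, 0, 0, 0, 0, 0],
  [0, 0, 0, 0, 0, 0, 0],
  [0, 0, 0, 0, 0, 0, 0],
  [0, 0, 0, 0, 0, 0, 0],
  [0, 0, 0, 0, 0, 0, 0],
  [0, 0, 0, 0, 0, 0, 0],
])

```text
clock: 20.2
tcp_pos: [472.2, 133.5, 327.4]
orientation: [-0.023, 3.142, -0.0]
force: [1.1, -0.6, 0.9]
opening: 85.3
```

```bash
python3 - <<'E'
from h import *
s=read_state();print(s["clock"],s["tcp_pos"],s["force"],s["moment"],s["opening"])
c=camera("wrist");save(c,"wrist9");W=cloud(c)
m=(abs(W[...,0]-472)<30)&(abs(W[...,1]-134)<30)&(W[...,2]>180)&(W[...,2]<215);p=W[m];print(len(p),np.percentile(p[:,2],[5,50,95]),cv2.minAreaRect(p[:,:2].astype(np.float32)))
E
```

```text
20.2 [472.16262229 133.50602564 327.39348662] [ 1.13382668 -0.55470695  0.87476448] [-0.02681206  0.03827936 -0.01155029] 85.26111332896791
9717 [185.40084245 198.1311099  199.13270482] ((470.46514892578125, 133.66778564453125), (35.21805191040039, 37.104156494140625), 0.29591941833496094)
```

View pics/wrist9.png

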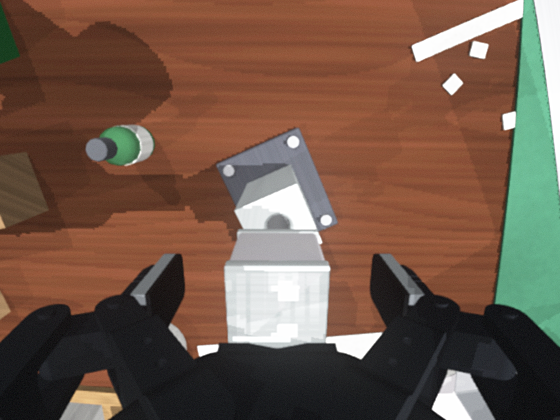

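Released with the jaws fully open. The head's top reads 198.1 mm, so the foot is at about 28.1 mm, the same as on the seat. As a check that opening did not draw it up, I'll back off, close the fingers and press lightly on top.

Emit:
apply_moves([
  [0, 0, -0.01, 0, 0, 0, 0],
  [0, 0, -0.02, 0, 0, 0, 0],
  [0, 0, -0.03, 0, 0, 0, 0],
  [0, 0, -0.02, 0, 0, 0, 0],
  [0, 0, -0.01, 0, 0, 0, 120],
  [0, 0, 0, 0, 0, 0, 255],
  [0, 0, 0, 0, 0, 0, 255],
  [0, 0, 0, 0, 0, 0, 255],
  [0, 0, 0, 0, 0, 0, 255],
  [0, 0, 0, 0, 0, 0, 255],
  [0, 0, 0, 0, 0, 0, 255],
  [0, 0, 0, 0, 0, 0, 255],
])

```text
clock: 21.45
tcp_pos: [472.2, 133.5, 417.2]
orientation: [0.023, -3.141, 0.0]
force: [-0.8, 0.6, -0.2]
opening: -0.2
```

```bash
python3 - <<'E'
from h import *
s=read_state();print(s["clock"],s["tcp_pos"],s["force"],s["opening"])
c=camera("wrist");save(c,"wrist10");W=cloud(c)
m=(abs(W[...,0]-472)<30)&(abs(W[...,1]-134)<30)&(W[...,2]>180)&(W[...,2]<215);p=W[m];print(len(p),np.percentile(p[:,2],[5,50,95]),cv2.minAreaRect(p[:,:2].astype(np.float32)))
E
```

```text
21.45 [472.16927772 133.49890922 417.21742596] [-0.80042218  0.6026376  -0.16755626] -0.2015328356928023
2978 [188.24169863 198.17448515 199.24296723] ((471.30963134765625, 133.32508850097656), (36.22087478637695, 37.10362243652344), 0.769344687461853)
```

View pics/wrist10.png

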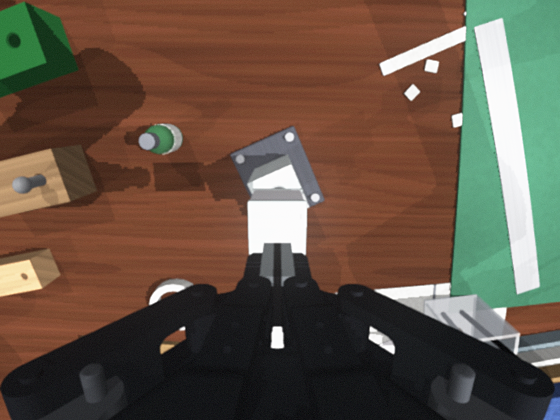

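Emit:
apply_moves([
  [0, 0, 0.015, 0, 0, 0, 255],
  [0, 0, 0.015, 0, 0, 0, 255],
  [0, 0, 0.007, 0, 0, 0, 255],
  [0, 0, 0.004, 0, 0, 0, 255],
  [0, 0, 0.001, 0, 0, 0, 255],
  [0, 0, 0, 0, 0, 0, 255],
])

```text
clock: 22.1
tcp_pos: [472.3, 133.6, 375.8]
orientation: [-0.023, 3.141, 0.0]
force: [0.5, 0.2, 0.1]
opening: 0.0
```

Emit:
apply_moves([
  [0, 0, 0.0006, 0, 0, 0, 255],
  [0, 0, 0.0006, 0, 0, 0, 255],
  [0, 0, 0.0006, 0, 0, 0, 255],
  [0, 0, 0.0006, 0, 0, 0, 255],
  [0, 0, 0.0006, 0, 0, 0, 255],
])

```text
clock: 22.6
tcp_pos: [472.1, 133.5, 372.4]
orientation: [-0.023, 3.141, 0.0]
force: [-0.4, -0.2, -0.1]
opening: 0.0
```

Emit:
apply_moves([
  [0, 0, 0.0005, 0, 0, 0, 255],
  [0, 0, 0.0005, 0, 0, 0, 255],
  [0, 0, 0.0005, 0, 0, 0, 255],
  [0, 0, 0.0005, 0, 0, 0, 255],
])

```text
clock: 23.0
tcp_pos: [472.3, 133.6, 371.4]
orientation: [-0.024, 3.14, -0.0]
force: [-2.0, -0.5, 7.6]
opening: 0.3
```

Emit:
apply_moves([
  [0, 0, 0.0004, 0, 0, 0, 255],
  [0, 0, 0.0004, 0, 0, 0, 255],
  [0, 0, 0.0003, 0, 0, 0, 255],
  [0, 0, 0, 0, 0, 0, 255],
])

```text
clock: 23.4
tcp_pos: [472.4, 133.5, 371.4]
orientation: [-0.025, 3.139, 0.0]
force: [-2.9, -0.6, 10.4]
opening: -0.4
```

Emit:
apply_moves([
  [0, 0, 0.0004, 0, 0, 0, 255],
  [0, 0, 0.0003, 0, 0, 0, 255],
  [0, 0, 0, 0, 0, 0, 255],
])

```text
clock: 23.7
tcp_pos: [472.6, 133.5, 371.3]
orientation: [-0.025, 3.138, 0.0]
force: [-3.1, -1.1, 11.9]
opening: 0.1
```

Solid: at 12 N, well above the 5–8 N sliding drag, it does not move. Backing away.

Emit:
apply_moves([
  [0, 0, -0.005, 0, 0, 0, 255],
  [0, 0, -0.02, 0, 0, 0, 255],
  [0, 0, -0.04, 0, 0, 0, 255],
  [0, 0, -0.04, 0, 0, 0, 255],
  [0.03, 0, -0.03, 0, 0, 0, 255],
  [0.03, -0.02, 0, 0, 0, 0, 255],
  [0, 0, 0, 0, 0, 0, 255],
  [0, 0, 0, 0, 0, 0, 255],
  [0, 0, 0, 0, 0, 0, 255],
])

```text
clock: 24.6
tcp_pos: [412.8, 112.9, 503.1]
orientation: [0.023, -3.141, 0.001]
force: [1.2, 0.1, -0.6]
opening: 0.4
```

```bash
python3 - <<'E'
from h import *
s=read_state();print(s["clock"],s["tcp_pos"],s["force"],s["opening"])
for k in["wrist","side"]:
    c=camera(k);save(c,k+"11");W=cloud(c)
    m=(abs(W[...,0]-472)<30)&(abs(W[...,1]-134)<30)&(W[...,2]>180)&(W[...,2]<215);p=W[m];print(k,len(p),np.percentile(p[:,2],[5,50,95]),cv2.minAreaRect(p[:,:2].astype(np.float32)))
    for t in["mast_head","holder_mouth"]:print(t,[(round(r["conf"],2),w(c,r["point"]).round(1).tolist()) for r in pinpoint(c,t)])
E
```

```text
24.6 [412.84786412 112.87471544 503.11891936] [ 1.21135408  0.11027371 -0.63190009] 0.3714143560011841
wrist 765 [183.51448118 197.95247354 199.33324996] ((471.54345703125, 133.36199951171875), (37.14096450805664, 36.740230560302734), 1.0659483671188354)
mast_head [(0.68, [466.6, 133.5, 176.0])]
holder_mouth [(0.74, [472.9, 132.9, 97.0]), (0.25, [474.5, 134.7, 26.6])]
side 264 [181.8036773  194.62978748 197.348086  ] ((470.40667724609375, 136.8658447265625), (40.22523880004883, 39.060794830322266), 89.42961120605469)
mast_head [(0.8, [470.6, 138.0, 177.1])]
holder_mouth [(0.6, [472.8, 134.7, 99.8]), (0.24, [474.7, 136.6, -2.4])]
```

View pics/side11.png

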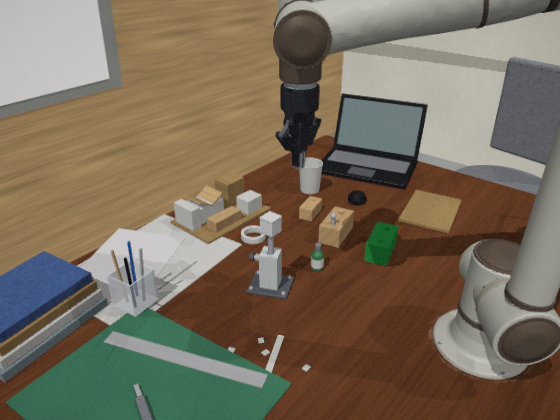

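The side view shows the lantern standing upright in the holder (head at (270,225)), the arm clear of everything, and the bystanders where they were. Handing in.

```bash
python3 -c "
from rig import sign_off
print(sign_off())"
```

```text
the job is handed in; nothing more can be done
None
```

I lifted the lantern out of the larger pale block, slid its rod down the holder's bore past the spring plunger onto the seat, released it and handed the job in. That was at about 25 s of the 54 s allowed; no verdict is reported.

- **Seat:** it was met with the foot about 28 mm above the table. The push rose from 7 N to 14.5 N, then to 16.6 N, with the arm no longer moving, and it never read above 16.6 N after a move.
- **After release:** I pressed lightly on the head with closed fingers, up to about 12 N against the 5–8 N sliding drag. It did not sink, so opening the jaws had not drawn it up.
- **Final pictures:** the lantern stands upright in the holder. From the wrist depth, the head's top is at 198 mm, which puts the foot at about 28 mm. The arm is clear and the bystanders look unmoved; I judged this by eye and did not measure them.
- **Disagreement:** the side camera put the head's top about 3 mm lower and its y about 3–4 mm off the wrist reading. It had shown similar offsets from the start, so I put this down to calibration.
- **Not measured:** the plunger's travel was not read directly. I inferred it from the drag and the steady sideways load on the rod.

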